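# Stow the canister and latch the galley locker

### The arm

A 6-joint arm with a two-finger parallel gripper is mounted at the origin on the work surface. World frame = base frame: x ahead of the robot, y to its left, z up, the work surface at z = 0. Lengths are in m, angles in rad, forces in N, time in s.
With the tool pointing down it reaches from about 0.325 to 0.925 m from the base axis. Payload 3.1 kg.
Tool frame: the origin (TCP) lies at the very end of the fingers, on their centre line; the grasp point (between the pads) lies 19 mm behind it; z points along the fingers, y is the line along which they close (so a half turn about z gives the same grasp; the last joint's range is limited). The gripper opens to 85 mm and grips with 20 to 120 N. Pads are 22 mm wide; open, the fingers measure 114 mm over their backs; the gripper's body (76 mm by 85 mm) begins 54 mm behind the grasp point. The pads swing forward as they close: fully open they stand 13 mm farther back than shut.
Start: joints at [1.015, 0.217, 1.613, -0, 1.311, -0.112], TCP at [0.268, 0.564, 0.231] pointing down, gripper open.
Joint ranges: [-2.75, 2.75], [-0.78, 2.1], [0.31, 2.55], [-1.13, 4.27], [0.13, 2.63], [-2.58, 2.58]. Speed limits (rad/s): [2.79, 2.79, 3.14, 3.14, 3.14, 3.14].

### API

Orientations are given as a unit quaternion [x, y, z, w].
In Python, from workcell import * gives the robot as it stands.
- The arm moves only by the tool servo_tool, never from a script. Its argument "rows" is a list of rows, each an object of numbers: "tx", "ty", "tz": the shift along the tool's x, y, z normalised to -1 to 1, where 1 is 20 mm; "wx", "wy", "wz": the turn, a rotation vector about the tool's x, y, z normalised to -1 to 1, where 1 is 0.12 rad. In form: [{"tx": .., "ty": .., "tz": .., "wx": .., "wy": .., "wz": ..}, ...]. A call has 1 to 20 rows; each row shifts and turns the commanded pose from where the row before left it, along the tool's axes as they then stand; what a row does not reach is not made up. A row lasts 1/12 s, in which the tool goes at most 41.7 mm and 7.16 degrees, less where a joint would pass 70% of its speed; a pose out of reach is approached as far as the arm can. A call with a number of a shift or a turn outside -1 to 1 is refused whole. A call with a gripper value outside its range is refused whole. "hand" is the closure, from -1 (fully open) to 1 (shut), set as the call begins (left out, the last holds). The fingers move at their own pace and stop on an object; the grip force is fixed at half the most. Time passes only in rows, so rows that do not move let the fingers close. It gives the time, the measured TCP pose, the force, the opening and the grip force at its end, in the units of the state.
- get_state(): the state, without advancing time (a new reading comes with each control period).
- get_image(name): name is "side" or "top" or "wrist"; returns the picture (384x512x3 uint8, red, green, blue); there is no depth.
- calibration(name): a dict with "vertical_fov" (degrees; the focal length in pixels is half the picture's height over the tangent of half this angle, whatever the lens; pixels are square), "cx", "cy" (the principal point, pixels), "pose" (4x4, takes a point from camera to world coordinates). Camera axes: x right, y down, z forward; pixel columns grow to the right and rows downward; lengths in m; the calibration is good to about 2 mm. A picture is of the moment at which its call begins: read the wrist's pose just before it. calibration takes no time and is no camera call; for the wrist camera it gives the pose at the moment of the call.
- finish_job(): hands the job in; it is judged then, once.
Trained networks look in the newest picture that a camera, given by its name, has taken for a name from the list of things; names that differ only in an ending like _2 or _b are one class to them, and where a whole thing is asked for, a point or a joint stands for the part that bears it (a point fixed in the world has none). Each returns a list of dicts, best first, with "p" (0 to 1); they miss things now and then, are a little off and sometimes report something else, mostly with a low value. They report only what shows in the picture. A call takes as long as a camera call. They do not tell look-alikes from the thing itself.
- recognise(name, camera): "at" ([column, row] in pixels, amid what is visible of it).
- spot_point(name, camera): "at" ([column, row] in pixels: a listed point, or the origin of a listed thing).
The state is a dict: "t": time; "joint_positions": joint angles; "qd": joint speeds; "tau": joint torques, N m; "position": TCP position; "orientation": TCP orientation; "force": force on the tool from outside, world axes, zero at the start; "ft_torque": the same for the moment, N m; "width": finger opening in m; "finger_force": force on a finger pad.
Only numpy, scipy, OpenCV 4.12 (cv2) and the standard library are available. Lean on these libraries where they do the work, as an engineer would, in place of code of your own. Each camera call takes 0.05 s, during which the arm holds its last target. There are 200 camera calls.

### The job

Make the galley ready for sea: lower the blue canister, without dropping it, upright onto the black mat in the one empty cell of the cream locker, then swing the locker's lid fully shut, and only then turn the wooden turnbutton square across the lid's edge to secure it. Leave the other two canisters upright in their cells and do not disturb the other things on the counter.

Things in the scene. Friction and masses are not known exactly. Their poses are not given: they have to be found in the camera images.
- blue_canister: Stoneware canister 66 mm in diameter: white body with a blue band and blue cover, 72 mm high, and on its cover an upright cylindrical pale wooden knob 24 mm in diameter and 28 mm high (100 mm high in all, about 0.2 to 0.45 kg). Origin at the centre of its underside, z up. Stands loose on the counter at the start.
- blue_canister_knob (a point): Centre of the blue canister's knob, 86 mm above its underside; there is room to pinch it with the fingers on either side, tips no lower than the cover (72 mm above the underside).
- yellow_canister: Stoneware canister 66 mm in diameter: white body with a yellow band and yellow cover, 72 mm high, and on its cover an upright cylindrical pale wooden knob 24 mm in diameter and 28 mm high (100 mm high in all, about 0.2 to 0.45 kg). Origin at the centre of its underside, z up. Already stowed in one of the cells, leave it there.
- green_canister: Stoneware canister 66 mm in diameter: white body with a green band and green cover, 72 mm high, and on its cover an upright cylindrical pale wooden knob 24 mm in diameter and 28 mm high (100 mm high in all, about 0.2 to 0.45 kg). Origin at the centre of its underside, z up. Already stowed in one of the cells, leave it there.
- mat: Thin black rubber mat, 70 x 70 mm, 3 mm thick, fixed in the middle of the floor of the one empty cell. Origin at the centre of its underside, z up. Which cell is empty changes. Each cell is 80 mm (locker's y) x 96 mm (locker's x); the dividers between cells reach 66 mm above the counter.
- locker: Cream box fixed to the counter, outside 108 mm (its x) x 264 mm (its y) x 116 mm high, walls and floor 6 mm. Origin: centre of its underside, z up. Three cells in a row along its y, centres at y = -86, 0, +86 mm. Lid hinged on its +x side; on its -x side a solid lug (x -114 to -54 mm, y within 35 mm, 112 mm high) carries the turnbutton.
- lid (a joint): Hinge angle of the lid, rad: 0 = shut flat on the rim, grows as it opens, stop at 2.1; starts at 1.75 to 2.05, leaning back past upright. Flat cream panel 108 x 264 mm, 8 mm thick, 0.25 kg, speckled inset on its outer face, no handle. The hinge is stiff (0.22 N m): the lid stays where it is left; a push of 2 to 5 N moves it.
- lid_hinge (a point): Middle of the lid's hinge line (which runs along the locker's y), at the locker's x = +54 mm, 116 mm above the counter.
- lid_edge (a point): Middle of the lid's free edge, on its outer (upper when shut) face, 108 mm from the hinge line. When the lid is shut this face is 124 mm above the counter.
- turnbutton (a joint): Angle of the turnbutton about its upright pivot, rad, counter-clockwise from above: 0 = bar along the locker's y, parallel to the lid's free edge and clear of it; +1.57 or -1.57 = square across the edge. Turns either way to stops at -2.2 and 2.2, light friction (0.04 N m), stays where left. Starts within 0.35 of 0.
- button_grip (a point): Middle of the turnbutton's grip, on its pivot axis, 153 mm above the counter, at the locker's x = -84 mm (30 mm outside the shut lid's edge); y axis along the bar. Dark wooden bar 110 x 20 mm, 128 to 138 mm above the counter, pivoted at its middle; on it an upright fin 56 mm long, 14 mm thick, 138 to 164 mm above the counter, to pinch from above.
- mug: Blue mug, 80 mm wide, 90 mm high; a bystander. Origin at the centre of its underside.
- bowl: White bowl, 140 mm wide, 55 mm high; a bystander. Origin at the centre of its underside.
- soap_bottle: Green bottle with a white cap, 60 mm wide, 190 mm high; a bystander. Origin at the centre of its underside.
- tin: Food tin, 68 mm wide, 90 mm high; a bystander. Origin at the centre of its underside.
Mind the look-alikes: they are no part of the job. Leave any orange or pink look-alike of the yellow_canister alone.

How it is judged:
On the way, in this order (a step that is already met when the one before it is completed fails the run):
1. the blue canister stands upright on the mat in the empty cell, let go, with the lid still open (x of blue_canister in the frame of mat between -0.02 and 0.02 m and y of blue_canister in the frame of mat between -0.02 and 0.02 m and z of blue_canister in the frame of mat between -0.003 and 0.01 m and angle between blue_canister's own z axis and vertical below 0.12 rad and contact force between the fingers and blue_canister below 0.05 N and value of joint lid above 1.2 rad), for 0.2 s.
2. the lid is fully shut (value of joint lid below 0.05 rad), for 0.2 s.
3. the turnbutton is square across the lid's edge (value of joint lid below 0.05 rad and angle between the y axis of button_grip and the x axis of locker, either way round below 0.3 rad), for 0.2 s.
At the end, for the whole second after the job is handed in: Blue canister at rest on the mat, upright within 7 deg and within 20 mm of its middle each way; lid shut within 0.05 rad; turnbutton still, square across the lid edge within 0.3 rad, either way round; yellow and green canisters upright within 9 deg on the locker floor (all of step 3 and x of blue_canister in the frame of mat between -0.02 and 0.02 m and y of blue_canister in the frame of mat between -0.02 and 0.02 m and z of blue_canister in the frame of mat between -0.003 and 0.01 m and angle between blue_canister's own z axis and vertical below 0.12 rad and angle between each of yellow_canister, green_canister's own z axis and vertical below 0.15 rad and z of yellow_canister in the frame of locker between 0 and 0.02 m and x of yellow_canister in the frame of locker between -0.048 and 0.048 m and y of yellow_canister in the frame of locker between -0.13 and 0.13 m and z of green_canister in the frame of locker between 0 and 0.02 m and x of green_canister in the frame of locker between -0.048 and 0.048 m and y of green_canister in the frame of locker between -0.13 and 0.13 m and linear speed of blue_canister below 0.02 m/s and velocity of joint turnbutton between -0.05 and 0.05 rad/s); the robot touches nothing.
It fails at once if a bystander on the counter is moved by more than 40 mm (distance of any of mug, bowl, soap_bottle, tin from where it was at the start of the episode above 0.04 m).
It fails at once if the blue canister is dropped: it falls freely at over 0.4 m/s with its foot still more than 40 mm above the counter (height (world z) of blue_canister above 0.04 m and linear speed of blue_canister above 0.4 m/s and contact force between blue_canister and anything else below 0.01 N).
It also fails if it takes over 64 s, if anything falls off the work surface, if the arm or the gripper's body presses on something with over 40 N, if the wrist force passes 120 N, or if a joint passes its speed limit or range.

## Working session

There is one attempt and no reset: what is moved stays moved. The work goes in short steps, Python scripts to look and compute and a tool call to move; the robot and the scene stay as the last step left them, time stands still between calls to the robot, and variables do not carry over. Pictures are saved under pics/ and viewed, at most 10 in all, crops included, and the job is handed in when it is done.

Besides the shell and the picture viewer there is one more tool, called after "Call:" as name(argument=value, ...) on one line, values as JSON. servo_tool: Moves the arm, as the interface text tells. Its arguments: {"type":"object","properties":{"rows":{"type":"array","items":{"type":"object","properties":{"tx":{"type":"number","minimum":-1,"maximum":1},"ty":{"type":"number","minimum":-1,"maximum":1},"tz":{"type":"number","minimum":-1,"maximum":1},"wx":{"type":"number","minimum":-1,"maximum":1},"wy":{"type":"number","minimum":-1,"maximum":1},"wz":{"type":"number","minimum":-1,"maximum":1}}}},"hand":{"type":"number"}},"required":["rows"]}

```bash
mkdir -p pics; cat > h.py <<'E'
from workcell import *
import numpy as np, cv2
from scipy.spatial.transform import Rotation as R
def ray(cam,px):
    c=calibration(cam);f=192/np.tan(np.radians(c["vertical_fov"])/2);T=np.array(c["pose"])
    d=T[:3,:3]@np.array([(px[0]-c["cx"])/f,(px[1]-c["cy"])/f,1]);return T[:3,3],d
def atz(cam,px,z):
    o,d=ray(cam,px);return o+d*(z-o[2])/d[2]
def proj(cam,p):
    c=calibration(cam);f=192/np.tan(np.radians(c["vertical_fov"])/2);T=np.array(c["pose"])
    q=T[:3,:3].T@(np.array(p)-T[:3,3]);return [round(float(v),1) for v in (f*q[0]/q[2]+c["cx"],f*q[1]/q[2]+c["cy"])]
def save(im,n): cv2.imwrite("pics/"+n,im[:,:,::-1])
E
python3 - <<'E'
from h import *
np.set_printoptions(precision=4,suppress=True)
a=get_image("top");b=get_image("side")
save(np.vstack([a,b])[:, :],"a.png")
im=cv2.imread("pics/a.png");cv2.imwrite("pics/a.png",cv2.resize(np.hstack([im[:384],im[384:]]),(800,300)))
save(cv2.resize(a,(800,600)),"top.png");save(cv2.resize(b,(800,600)),"side.png")
H=dict(blue_canister_knob=.086,yellow_canister=0.006,mat=.006,locker=0,lid_hinge=.116,button_grip=.153,lid_edge=None,mug=0,bowl=0,soap_bottle=0,tin=0,green_canister=.006,blue_canister=0)
for n,z in H.items():
  for cam in("top","side"):
    for r in spot_point(n,cam)[:3]:
      print(n,cam,np.round(r["at"],1),round(r["p"],2),atz(cam,r["at"],z) if z is not None else "")
print(get_state()["t"],calibration("top"),get_state()["orientation"])
E
```

```text
blue_canister_knob top [336.4 219.6] 0.87 [ 0.4927 -0.3251  0.086 ]
blue_canister_knob side [262.6 264.2] 0.58 [ 0.4924 -0.3278  0.086 ]
blue_canister_knob side [245.2 172.7] 0.38 [0.5461 0.0354 0.086 ]
yellow_canister top [188.9 175.9] 0.89 [0.5935 0.084  0.006 ]
yellow_canister top [221.2 129.5] 0.75 [0.7415 0.0066 0.006 ]
yellow_canister top [227.1 219.4] 0.72 [ 0.4785 -0.0376  0.006 ]
yellow_canister side [312.9 195.1] 0.86 [ 0.7315 -0.0104  0.006 ]
yellow_canister side [266.1 211.3] 0.62 [ 0.5816 -0.0479  0.006 ]
yellow_canister side [225.2 222.2] 0.58 [ 0.4648 -0.0642  0.006 ]
mat top [130.4 183.6] 0.88 [0.5564 0.2474 0.006 ]
mat top [333.5 219.9] 0.36 [ 0.5032 -0.3341  0.006 ]
locker top [160.4 176.2] 0.63 [0.5868 0.1668 0.    ]
locker side [245.6 177.2] 0.6 [0.5729 0.1467 0.    ]
lid_hinge top [149.4 190.7] 0.95 [0.5202 0.1581 0.116 ]
lid_hinge top [328.6 225.5] 0.71 [ 0.4716 -0.2999  0.116 ]
lid_hinge top [372.3 267.7] 0.24 [ 0.3778 -0.4109  0.116 ]
lid_hinge side [226.8 142.8] 0.68 [0.524  0.1659 0.116 ]
button_grip top [141.3 132. ] 0.86 [0.6617 0.1893 0.153 ]
button_grip 
[... 533 characters left out ...]
.1] 0.36 [ 0.337 -0.267  0.   ]
tin side [188.7 288.9] 0.81 [ 0.3385 -0.27    0.    ]
tin side [246.2 171.6] 0.2 [0.5827 0.1782 0.    ]
green_canister top [158.1 180.5] 0.89 [0.5723 0.17   0.006 ]
green_canister side [242.8 170.2] 0.7 [0.5724 0.1797 0.006 ]
blue_canister top [329.2 225.9] 0.61 [ 0.4862 -0.324   0.    ]
blue_canister side [263.9 292.9] 0.77 [ 0.4951 -0.327  -0.    ]
1.4 {'vertical_fov': 53.878310395987626, 'cx': 252.0281279052961, 'cy': 190.84126445678876, 'pose': array([[ 0.0878, -0.9748,  0.2051,  0.3458],
       [-0.9961, -0.0861,  0.017 , -0.1182],
       [ 0.0011, -0.2058, -0.9786,  1.0562],
       [ 0.    ,  0.    ,  0.    ,  1.    ]])} [ 0.2201  0.9755 -0.     -0.    ]
```

View pics/top.png

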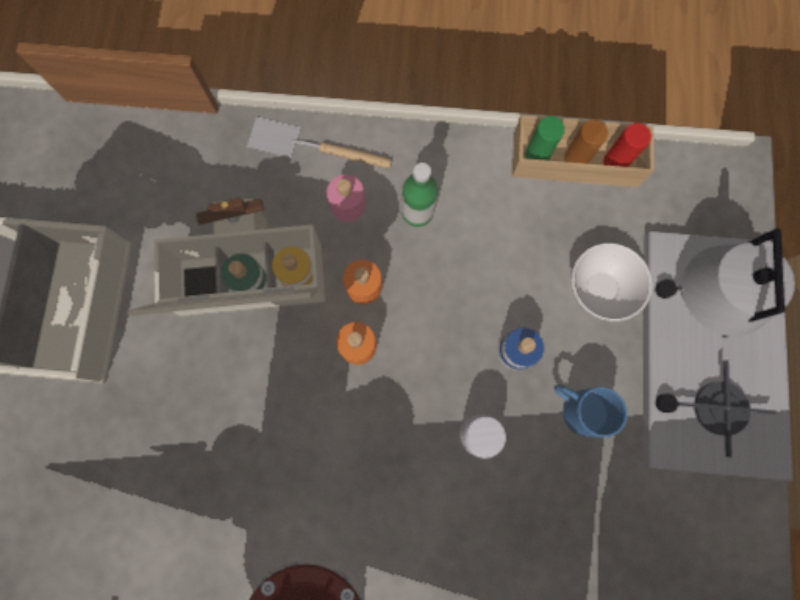

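View pics/side.png

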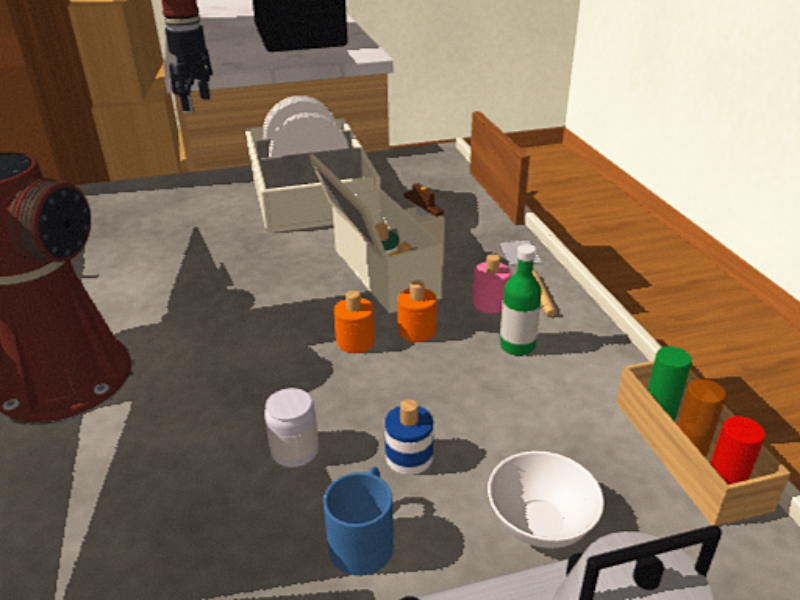

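The top picture shows one blue canister at (523,348) (enlarged pixels). The others near it are not it: pink (346,190), and orange (363,281) and (357,343). The empty cell with the black mat is the left one at (200,281), with green at (240,270) and yellow at (292,265). The turnbutton is at (230,208), and the lid leans toward the robot. The side picture also shows a single blue-banded canister at (409,437). I'll rise, turn to the locker's axes and look with the wrist camera above the locker.

Call:
servo_tool(rows=[{"tz":-1,"wz":0.95},{"tz":-1,"wz":0.95},{"tz":-1,"wz":0.95},{"tz":-1,"wz":0.95},{"tz":-1,"wz":0.95},{"tz":-1,"wz":0.95},{"tz":-1,"wz":0.95},{"tz":-1,"wz":0.95},{"tx":-1,"ty":0.3},{"tx":-1,"ty":0.3},{"tx":-1,"ty":0.3},{"tx":-1,"ty":0.3},{"tx":-1,"ty":0.3},{"tx":-1,"ty":0.3},{"tx":-1,"ty":0.3},{"tx":-1,"ty":0.3},{"tx":-1,"ty":0.3},{"tx":-1,"ty":0.3},{"tx":-1,"ty":0.3},{"tx":-1,"ty":0.3}])

```text
invalid input at $.rows[0]: expected keys tx, ty, tz, wx, wy, wz
```

Call:
servo_tool(rows=[{"tx":-1,"ty":0.3},{"tx":-1,"ty":0.3},{"tx":-1,"ty":0.3},{"tx":-1,"ty":0.3},{"tx":-1,"ty":0.3},{"tx":-1,"ty":0.3},{"tx":-1,"ty":0.3},{"tx":-1,"ty":0.3},{"tx":-1,"ty":0.3},{"tx":-0.5},{},{}])

```text
invalid input at $.rows[0]: expected keys tx, ty, tz, wx, wy, wz
```

```bash
python3 - <<'E'
from h import *
np.set_printoptions(precision=4,suppress=True)
s=get_state();print(s["t"],s["position"],s["orientation"],s["joint_positions"],s["width"],s["force"])
a=get_image("wrist");save(cv2.resize(a,(800,600)),"w1.png");print(calibration("wrist")["pose"])
for n,z in dict(mat=.006,lid_hinge=.116,button_grip=.153,yellow_canister=.006,green_canister=.006,locker=0).items():
    for r in spot_point(n,"wrist")[:2]: print(n,np.round(r["at"],1),round(r["p"],2),atz("wrist",r["at"],z))
E
```

```text
1.4 [0.2683 0.5645 0.2313] [ 0.2201  0.9755 -0.     -0.    ] [ 1.0148  0.2169  1.6134  0.      1.3113 -0.1122] 0.08546572772807991 [-0.6679 -0.623  -0.186 ]
[[ 0.4307  0.8601  0.2734  0.1992]
 [ 0.9025 -0.4107 -0.1299  0.5971]
 [ 0.0006  0.3026 -0.9531  0.3741]
 [ 0.      0.      0.      1.    ]]
```

View pics/w1.png

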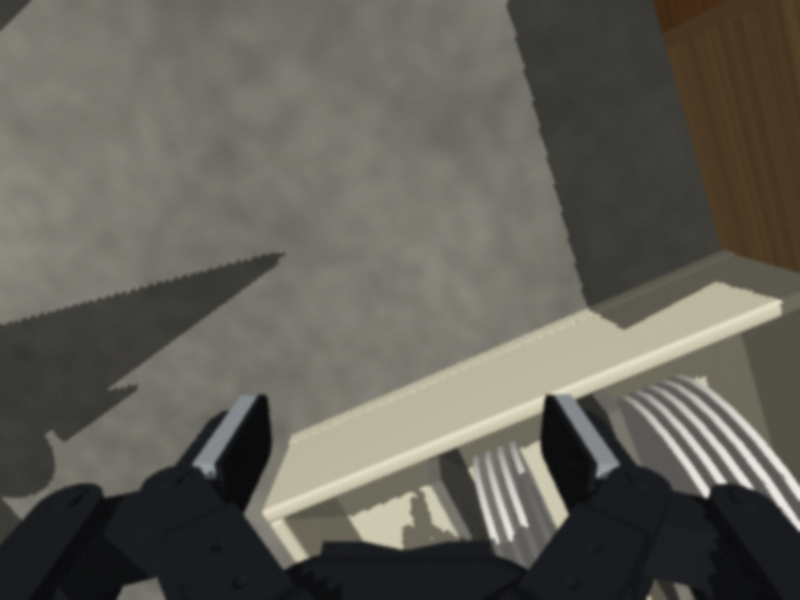

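The moves were refused because every key must be given; the picture shows only the start position, with the plate rack below. I'll send them again in full.

Call:
servo_tool(rows=[{"tx":0,"ty":0,"tz":-1,"wx":0,"wy":0,"wz":0.95},{"tx":0,"ty":0,"tz":-1,"wx":0,"wy":0,"wz":0.95},{"tx":0,"ty":0,"tz":-1,"wx":0,"wy":0,"wz":0.95},{"tx":0,"ty":0,"tz":-1,"wx":0,"wy":0,"wz":0.95},{"tx":0,"ty":0,"tz":-1,"wx":0,"wy":0,"wz":0.95},{"tx":0,"ty":0,"tz":-1,"wx":0,"wy":0,"wz":0.95},{"tx":0,"ty":0,"tz":-1,"wx":0,"wy":0,"wz":0.95},{"tx":0,"ty":0,"tz":-1,"wx":0,"wy":0,"wz":0.95},{"tx":-1,"ty":0.3,"tz":0,"wx":0,"wy":0,"wz":0},{"tx":-1,"ty":0.3,"tz":0,"wx":0,"wy":0,"wz":0},{"tx":-1,"ty":0.3,"tz":0,"wx":0,"wy":0,"wz":0},{"tx":-1,"ty":0.3,"tz":0,"wx":0,"wy":0,"wz":0},{"tx":-1,"ty":0.3,"tz":0,"wx":0,"wy":0,"wz":0},{"tx":-1,"ty":0.3,"tz":0,"wx":0,"wy":0,"wz":0},{"tx":-1,"ty":0.3,"tz":0,"wx":0,"wy":0,"wz":0},{"tx":-1,"ty":0.3,"tz":0,"wx":0,"wy":0,"wz":0},{"tx":-1,"ty":0.3,"tz":0,"wx":0,"wy":0,"wz":0},{"tx":-1,"ty":0.3,"tz":0,"wx":0,"wy":0,"wz":0},{"tx":-1,"ty":0.3,"tz":0,"wx":0,"wy":0,"wz":0},{"tx":-1,"ty":0.3,"tz":0,"wx":0,"wy":0,"wz":0}])

```text
t: 3.42
position: [0.3902, 0.3444, 0.3914]
orientation: [0.627, 0.779, 0.0, 0.0]
force: [-0.2, 0.1, 0.1]
width: 0.0855
finger_force: 0.0
```

Call:
servo_tool(rows=[{"tx":-1,"ty":0.3,"tz":0,"wx":0,"wy":0,"wz":0},{"tx":-1,"ty":0.3,"tz":0,"wx":0,"wy":0,"wz":0},{"tx":-1,"ty":0.3,"tz":0,"wx":0,"wy":0,"wz":0},{"tx":-1,"ty":0.3,"tz":0,"wx":0,"wy":0,"wz":0},{"tx":-1,"ty":0.3,"tz":0,"wx":0,"wy":0,"wz":0},{"tx":-1,"ty":0.3,"tz":0,"wx":0,"wy":0,"wz":0},{"tx":-0.5,"ty":0,"tz":0,"wx":0,"wy":0,"wz":0},{"tx":0,"ty":0,"tz":0,"wx":0,"wy":0,"wz":0},{"tx":0,"ty":0,"tz":0,"wx":0,"wy":0,"wz":0}])

```text
t: 4.17
position: [0.4526, 0.2261, 0.3914]
orientation: [0.628, 0.779, 0.0, -0.0]
force: [0.3, -0.3, -0.3]
width: 0.0849
finger_force: 0.0
```

```bash
python3 - <<'E'
from h import *
np.set_printoptions(precision=4,suppress=True)
s=get_state();print(s["t"],s["position"],s["orientation"],s["joint_positions"],s["width"],s["force"])
a=get_image("wrist");save(cv2.resize(a,(800,600)),"w2.png");print(calibration("wrist")["pose"],calibration("wrist")["vertical_fov"],calibration("wrist")["cx"],calibration("wrist")["cy"])
for n,z in dict(mat=.006,lid_hinge=.116,button_grip=.153,yellow_canister=.006,green_canister=.006,locker=0).items():
    for r in spot_point(n,"wrist")[:2]: print(n,np.round(r["at"],1),round(r["p"],2),atz("wrist",r["at"],z))
E
```

```text
4.1667 [0.4526 0.2261 0.3914] [ 0.6275  0.7786  0.0002 -0.0004] [ 0.324  -0.1277  1.6769  0.0009  1.5924  0.11  ] 0.08491725888015471 [ 0.2761 -0.3272 -0.2762]
[[ 0.9773  0.2022  0.0637  0.4368]
 [ 0.212  -0.9318 -0.2948  0.3016]
 [-0.0002  0.3016 -0.9534  0.5343]
 [ 0.      0.      0.      1.    ]] 65.41905169747716 259.4044519344668 197.67050001157338
mat [324.  148.4] 0.92 [0.5639 0.2517 0.006 ]
lid_hinge [300.6 216.7] 0.85 [0.5314 0.1566 0.116 ]
button_grip [403.2 228.8] 0.7 [0.6662 0.1823 0.153 ]
button_grip [353.2 333.5] 0.37 [ 0.6529 -0.0022  0.153 ]
yellow_canister [315.5 234.7] 0.85 [0.5939 0.0883 0.006 ]
yellow_canister [293.7 287.8] 0.6 [ 0.5822 -0.0359  0.006 ]
green_canister [321.6 192.8] 0.57 [0.5823 0.172  0.006 ]
locker [319.8 191.8] 0.68 [0.5802 0.1715 0.    ]
```

View pics/w2.png

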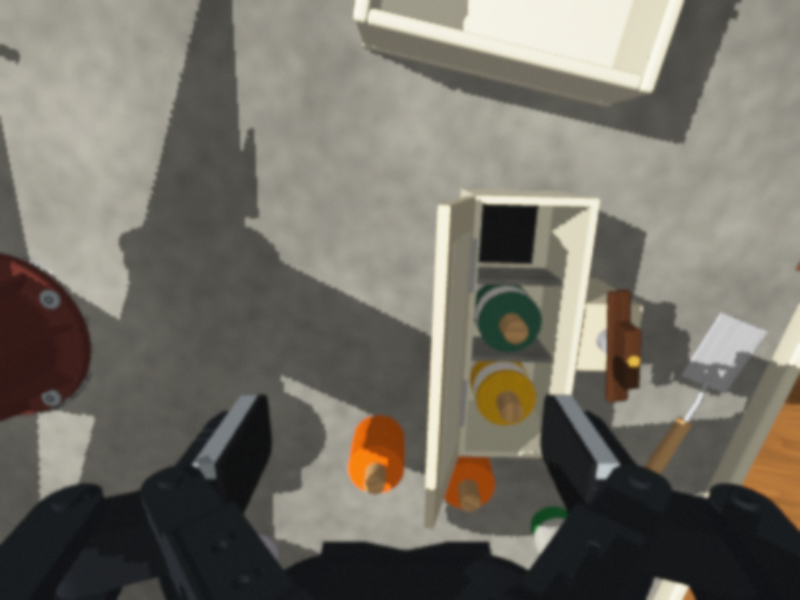

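The wrist picture shows the mat at (508,233), green at (508,318), yellow at (503,392), the button at (622,345), rim corners at about (465,192) and (599,198), and the lid leaning back. Next I'll refine the locker pose from the mat and the rim.

```bash
cat >> h.py <<'E'
E
python3 - <<'E'
from h import *
from scipy.optimize import least_squares
np.set_printoptions(precision=4,suppress=True)
im=cv2.imread("pics/w2.png")
g=im.max(2)[190:270,465:560]<22
n,l,st,c=cv2.connectedComponentsWithStats(g.astype(np.uint8));k=1+np.argmax(st[1:,4])
ys,xs=np.where(l==k);r=cv2.minAreaRect(np.c_[xs,ys].astype(np.float32));box=cv2.boxPoints(r)+[465,190]
k=512/800
B=np.array([atz("wrist",b*k,.009) for b in box]);print(box,B,B.mean(0),[np.linalg.norm(B[i]-B[i-1]) for i in range(4)])
for p in[(465,192),(599,198),(577,372)]:print(p,atz("wrist",np.array(p)*k,.116))
# bar (fin top and bar ends)
for p in[(609,292),(629,292),(606,400),(628,398)]:print("bar",p,atz("wrist",np.array(p)*k,.138))
obs=[("mat",B.mean(0)[:2]),("hinge",[.5314,.1566]),("btn",[.6662,.1823]),("hinge",[.5202,.1581]),("btn",[.6617,.1893]),("btn",[.6679,.19]),("rimfl",atz("wrist",np.array((599,198))*k,.116)[:2]),("y",[.594,.086]),("mat",[.5564,.2474])]
L=dict(mat=(0,-.086),hinge=(.054,0),btn=(-.084,0),rimfl=(-.054,-.132),y=(0,.086))
def f(q):
    c,s=np.cos(q[2]),np.sin(q[2])
    return np.concatenate([q[:2]+np.array([[c,-s],[s,c]])@L[n]-o for n,o in obs])
s=least_squares(f,[.575,.172,-2.93],loss="soft_l1",f_scale=.004);print(s.x,np.degrees(s.x[2]));print(f(s.x).reshape(-1,2)*1000)
c,sn=np.cos(s.x[2]),np.sin(s.x[2]);
for n in L:print(n,s.x[:2]+np.array([[c,-sn],[sn,c]])@L[n])
E
```

```text
[[482.     258.    ]
 [485.4735 205.8982]
 [533.4602 209.0973]
 [529.9867 261.1991]] [[0.5446 0.2172 0.009 ]
 [0.5331 0.2743 0.009 ]
 [0.5858 0.2822 0.009 ]
 [0.5991 0.2253 0.009 ]] [0.5656 0.2497 0.009 ] [np.float64(0.055125551309089006), np.float64(0.05824770271681196), np.float64(0.05329345777344092), np.float64(0.05848686738899211)]
(465, 192) [0.4929 0.2875 0.116 ]
(599, 198) [0.6085 0.3075 0.116 ]
(577, 372) [0.6433 0.1447 0.116 ]
bar (609, 292) [0.6352 0.2325 0.138 ]
bar (629, 292) [0.6523 0.2362 0.138 ]
bar (606, 400) [0.6687 0.131  0.138 ]
bar (628, 398) [0.6883 0.1375 0.138 ]
[ 0.5809  0.1681 -2.9376] -168.3147833097261
[[-2.1568  2.5723]
 [-3.3791  0.5429]
 [-3.0391  2.7926]
 [ 7.8209 -0.9571]
 [ 1.4609 -4.2074]
 [-4.7391 -4.9074]
 [-1.4886  0.7388]
 [ 4.3197 -2.1379]
 [ 7.0838  4.8974]]
mat [0.5635 0.2523]
hinge [0.528  0.1571]
btn [0.6632 0.1851]
rimfl [0.607  0.3083]
y [0.5983 0.0839]
```

Call:
servo_tool(rows=[{"tx":-1,"ty":-0.14,"tz":0,"wx":0,"wy":0,"wz":0},{"tx":-1,"ty":-0.14,"tz":0,"wx":0,"wy":0,"wz":0},{"tx":-1,"ty":-0.14,"tz":0,"wx":0,"wy":0,"wz":0},{"tx":-1,"ty":-0.14,"tz":0,"wx":0,"wy":0,"wz":0},{"tx":-1,"ty":-0.14,"tz":0,"wx":0,"wy":0,"wz":0},{"tx":-1,"ty":-0.14,"tz":0,"wx":0,"wy":0,"wz":0},{"tx":-1,"ty":-0.14,"tz":0,"wx":0,"wy":0,"wz":0},{"tx":-1,"ty":-0.14,"tz":0,"wx":0,"wy":0,"wz":0},{"tx":-1,"ty":-0.14,"tz":0,"wx":0,"wy":0,"wz":0},{"tx":-1,"ty":-0.14,"tz":0,"wx":0,"wy":0,"wz":0},{"tx":-1,"ty":-0.14,"tz":0,"wx":0,"wy":0,"wz":0},{"tx":-1,"ty":-0.14,"tz":0,"wx":0,"wy":0,"wz":0},{"tx":-1,"ty":-0.14,"tz":0,"wx":0,"wy":0,"wz":0},{"tx":-1,"ty":-0.14,"tz":0,"wx":0,"wy":0,"wz":0},{"tx":-1,"ty":-0.14,"tz":0,"wx":0,"wy":0,"wz":0},{"tx":-1,"ty":-0.14,"tz":0,"wx":0,"wy":0,"wz":0},{"tx":-1,"ty":-0.14,"tz":0,"wx":0,"wy":0,"wz":0},{"tx":-1,"ty":-0.14,"tz":0,"wx":0,"wy":0,"wz":0}])

```text
t: 6.02
position: [0.4805, -0.137, 0.3913]
orientation: [0.627, 0.779, 0.0, 0.0]
force: [0.6, -0.1, -0.6]
width: 0.0854
finger_force: 0.0
```

Call:
servo_tool(rows=[{"tx":-1,"ty":-0.14,"tz":0.8,"wx":0,"wy":0,"wz":0},{"tx":-1,"ty":-0.14,"tz":0.8,"wx":0,"wy":0,"wz":0},{"tx":-1,"ty":-0.14,"tz":0.8,"wx":0,"wy":0,"wz":0},{"tx":-1,"ty":-0.14,"tz":0.8,"wx":0,"wy":0,"wz":0},{"tx":-1,"ty":-0.14,"tz":0.8,"wx":0,"wy":0,"wz":0},{"tx":-1,"ty":-0.14,"tz":0.8,"wx":0,"wy":0,"wz":0},{"tx":-1,"ty":-0.14,"tz":0.8,"wx":0,"wy":0,"wz":0},{"tx":-1,"ty":-0.14,"tz":0.8,"wx":0,"wy":0,"wz":0},{"tx":-1,"ty":-0.14,"tz":0.8,"wx":0,"wy":0,"wz":0},{"tx":-0.4,"ty":-0.14,"tz":0,"wx":0,"wy":0,"wz":0},{"tx":0,"ty":0,"tz":0,"wx":0,"wy":0,"wz":0},{"tx":0,"ty":0,"tz":0,"wx":0,"wy":0,"wz":0}])

```text
t: 7.02
position: [0.4934, -0.3259, 0.248]
orientation: [0.627, 0.779, 0.0, 0.0]
force: [0.7, 0.4, 0.8]
width: 0.0854
finger_force: 0.0
```

```bash
python3 - <<'E'
from h import *
np.set_printoptions(precision=4,suppress=True)
s=get_state();print(s["t"],s["position"],s["orientation"],s["joint_positions"],s["force"])
a=get_image("wrist");save(cv2.resize(a,(800,600)),"w3.png")
for n,z in dict(blue_canister_knob=.086,blue_canister=0).items():
    for r in spot_point(n,"wrist")[:2]: print(n,np.round(r["at"],1),round(r["p"],2),atz("wrist",r["at"],z))
for p in [(.4925,-.3265,.086)]: print(proj("wrist",p))
T=R.from_quat(s["orientation"]).as_matrix();print(T)
E
```

```text
7.0167 [ 0.4934 -0.3259  0.248 ] [0.6273 0.7788 0.0003 0.0001] [-0.7027  0.1326  1.6786  0.0007  1.3302 -0.9174] [0.7469 0.3758 0.8374]
blue_canister [253.3 161.9] 0.68 [ 0.4866 -0.3252  0.    ]
[257.1, 179.8]
[[-0.2129  0.9771  0.0005]
 [ 0.9771  0.2129  0.0004]
 [ 0.0003  0.0006 -1.    ]]
```

View pics/w3.png

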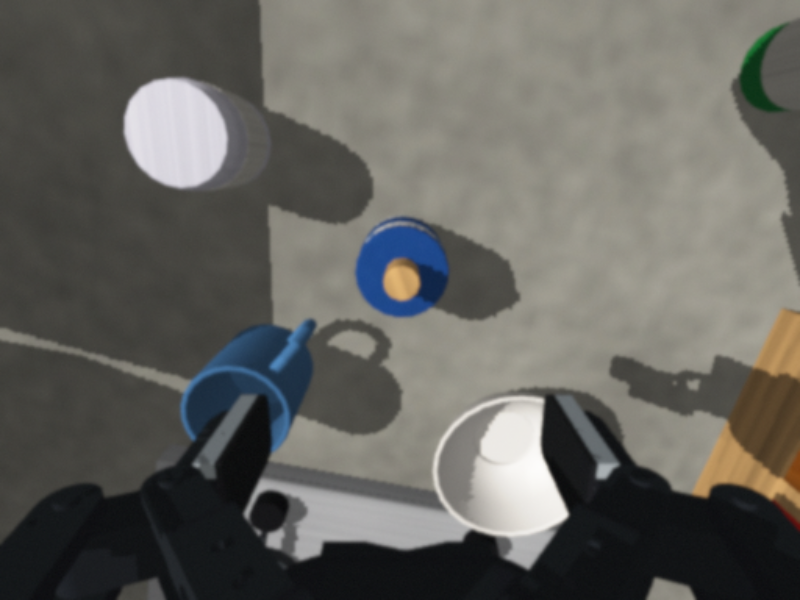

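The wrist picture shows the blue cover and its knob at (402,280). This matches the predicted knob pixel to within 1 px, and the mug, bowl and tin are clear. I'll go down and pinch.

Call:
servo_tool(rows=[{"tx":0,"ty":0,"tz":1,"wx":0,"wy":0,"wz":0},{"tx":0,"ty":0,"tz":1,"wx":0,"wy":0,"wz":0},{"tx":0,"ty":0,"tz":1,"wx":0,"wy":0,"wz":0},{"tx":0,"ty":0,"tz":1,"wx":0,"wy":0,"wz":0},{"tx":0,"ty":0,"tz":1,"wx":0,"wy":0,"wz":0},{"tx":0,"ty":0,"tz":1,"wx":0,"wy":0,"wz":0},{"tx":0,"ty":0,"tz":1,"wx":0,"wy":0,"wz":0},{"tx":0,"ty":0,"tz":1,"wx":0,"wy":0,"wz":0},{"tx":0,"ty":0,"tz":0.6,"wx":0,"wy":0,"wz":0},{"tx":0,"ty":0,"tz":0,"wx":0,"wy":0,"wz":0},{"tx":0,"ty":0,"tz":0,"wx":0,"wy":0,"wz":0}])

```text
t: 8.08
position: [0.4933, -0.3255, 0.0755]
orientation: [0.627, 0.779, 0.0, -0.0]
force: [-0.6, -0.3, -0.3]
width: 0.0854
finger_force: 0.0
```

Call:
servo_tool(hand=1, rows=[{"tx":0,"ty":0,"tz":0,"wx":0,"wy":0,"wz":0},{"tx":0,"ty":0,"tz":0,"wx":0,"wy":0,"wz":0},{"tx":0,"ty":0,"tz":0,"wx":0,"wy":0,"wz":0},{"tx":0,"ty":0,"tz":0,"wx":0,"wy":0,"wz":0},{"tx":0,"ty":0,"tz":0,"wx":0,"wy":0,"wz":0},{"tx":0,"ty":0,"tz":0,"wx":0,"wy":0,"wz":0},{"tx":0,"ty":0,"tz":0,"wx":0,"wy":0,"wz":0},{"tx":0,"ty":0,"tz":0,"wx":0,"wy":0,"wz":0},{"tx":0,"ty":0,"tz":0,"wx":0,"wy":0,"wz":0},{"tx":0,"ty":0,"tz":0,"wx":0,"wy":0,"wz":0}])

```text
t: 8.92
position: [0.4933, -0.3265, 0.076]
orientation: [0.627, 0.779, -0.0, 0.0]
force: [-1.4, -0.9, 5.3]
width: 0.0218
finger_force: 58.8
```

Call:
servo_tool(rows=[{"tx":0,"ty":0,"tz":-0.4,"wx":0,"wy":0,"wz":0},{"tx":0,"ty":0,"tz":-0.8,"wx":0,"wy":0,"wz":0},{"tx":0,"ty":0,"tz":-1,"wx":0,"wy":0,"wz":0},{"tx":0,"ty":0,"tz":-1,"wx":0,"wy":0,"wz":0},{"tx":0,"ty":0,"tz":-1,"wx":0,"wy":0,"wz":0},{"tx":0,"ty":0,"tz":-1,"wx":0,"wy":0,"wz":0},{"tx":0,"ty":0,"tz":-1,"wx":0,"wy":0,"wz":0},{"tx":0.2,"ty":0,"tz":-1,"wx":0,"wy":0,"wz":0},{"tx":0.4,"ty":0,"tz":-1,"wx":0,"wy":0,"wz":0},{"tx":0.6,"ty":0.2,"tz":-1,"wx":0,"wy":0,"wz":0},{"tx":0.8,"ty":0.3,"tz":-1,"wx":0,"wy":0,"wz":0},{"tx":1,"ty":0.4,"tz":-1,"wx":0,"wy":0,"wz":0},{"tx":1,"ty":0.4,"tz":-1,"wx":0,"wy":0,"wz":0},{"tx":1,"ty":0.4,"tz":-0.5,"wx":0,"wy":0,"wz":0},{"tx":1,"ty":0.4,"tz":0,"wx":0,"wy":0,"wz":0},{"tx":1,"ty":0.4,"tz":0,"wx":0,"wy":0,"wz":0},{"tx":1,"ty":0.4,"tz":0,"wx":0,"wy":0,"wz":0},{"tx":1,"ty":0.4,"tz":0,"wx":0,"wy":0,"wz":0},{"tx":1,"ty":0.4,"tz":0,"wx":0,"wy":0,"wz":0},{"tx":1,"ty":0.4,"tz":0,"wx":0,"wy":0,"wz":0}])

```text
t: 10.58
position: [0.5256, -0.092, 0.3279]
orientation: [0.627, 0.779, -0.0, -0.001]
force: [0.6, -0.5, -3.2]
width: 0.0223
finger_force: 59.0
```

Call:
servo_tool(rows=[{"tx":1,"ty":0.4,"tz":0,"wx":0,"wy":0,"wz":0},{"tx":1,"ty":0.4,"tz":0,"wx":0,"wy":0,"wz":0},{"tx":1,"ty":0.4,"tz":0,"wx":0,"wy":0,"wz":0},{"tx":1,"ty":0.4,"tz":0,"wx":0,"wy":0,"wz":0},{"tx":1,"ty":0.4,"tz":0,"wx":0,"wy":0,"wz":0},{"tx":1,"ty":0.4,"tz":0,"wx":0,"wy":0,"wz":0},{"tx":1,"ty":0.4,"tz":0,"wx":0,"wy":0,"wz":0},{"tx":1,"ty":0.4,"tz":0,"wx":0,"wy":0,"wz":0},{"tx":1,"ty":0.4,"tz":0,"wx":0,"wy":0,"wz":0},{"tx":1,"ty":0.4,"tz":0,"wx":0,"wy":0,"wz":0},{"tx":1,"ty":0.3,"tz":0,"wx":0,"wy":0,"wz":0},{"tx":1,"ty":0.2,"tz":0,"wx":0,"wy":0,"wz":0},{"tx":0.5,"ty":0.1,"tz":0,"wx":0,"wy":0,"wz":0},{"tx":0,"ty":0,"tz":0,"wx":0,"wy":0,"wz":0},{"tx":0,"ty":0,"tz":0,"wx":0,"wy":0,"wz":0}])

```text
t: 11.83
position: [0.5623, 0.1701, 0.3284]
orientation: [0.627, 0.779, -0.001, -0.0]
force: [-0.2, 0.2, -3.6]
width: 0.0221
finger_force: 59.0
```

```bash
python3 - <<'E'
from h import *
np.set_printoptions(precision=4,suppress=True)
s=get_state();print(s["t"],s["position"],s["orientation"],s["joint_positions"],s["force"],s["width"],s["finger_force"])
a=get_image("wrist");save(cv2.resize(a,(800,600)),"w4.png")
T=R.from_quat(s["orientation"]).as_matrix()
print(T.T@(np.array([.5645,.251,.085])-s["position"])/.02)
k=800/512
for n,p in dict(mat=(.5645,.251,.009),rimfl=(.608,.308,.116)).items():print(n,np.array(proj("wrist",p))*k)
E
```

```text
11.8333 [0.5623 0.1701 0.3284] [ 0.6267  0.7792 -0.001  -0.0002] [ 0.1748  0.0763  1.5907 -0.0009  1.4764 -0.0412] [-0.1905  0.1597 -3.6269] 0.022129111016812426 59.024537801742554
[ 3.938   0.9949 12.166 ]
mat [425.625  157.6562]
rimfl [511.4062  86.25  ]
```

View pics/w4.png

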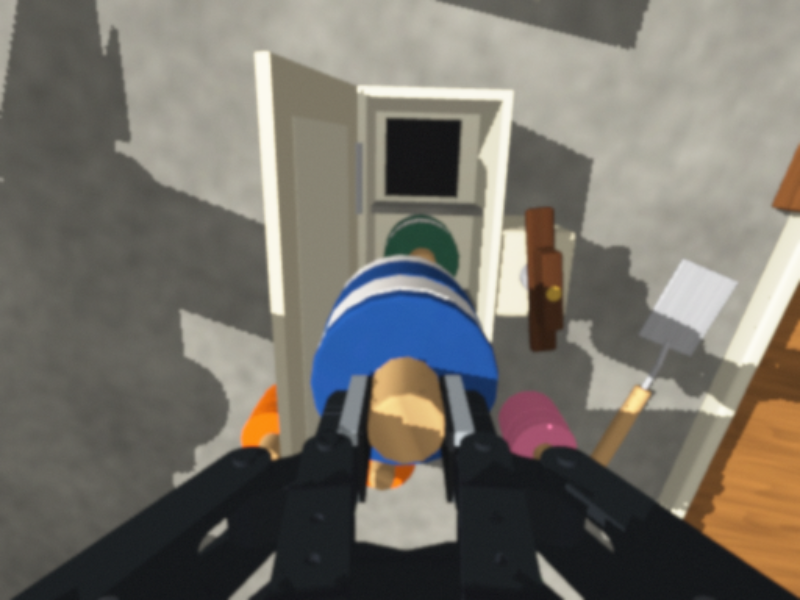

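The picture shows the canister hanging straight. The mat is at (423,157), about 2 mm from the prediction, and the cell is clear. I'll move above it.

Call:
servo_tool(rows=[{"tx":0.6,"ty":0.15,"tz":0,"wx":0,"wy":0,"wz":0},{"tx":0.9,"ty":0.2,"tz":0,"wx":0,"wy":0,"wz":0},{"tx":0.9,"ty":0.2,"tz":0,"wx":0,"wy":0,"wz":0},{"tx":0.9,"ty":0.2,"tz":0,"wx":0,"wy":0,"wz":0},{"tx":0.64,"ty":0.15,"tz":0,"wx":0,"wy":0,"wz":0},{"tx":0,"ty":0,"tz":0.5,"wx":0,"wy":0,"wz":0},{"tx":0,"ty":0,"tz":1,"wx":0,"wy":0,"wz":0},{"tx":0,"ty":0,"tz":1,"wx":0,"wy":0,"wz":0},{"tx":0,"ty":0,"tz":1,"wx":0,"wy":0,"wz":0},{"tx":0,"ty":0,"tz":0.7,"wx":0,"wy":0,"wz":0},{"tx":0,"ty":0,"tz":0,"wx":0,"wy":0,"wz":0},{"tx":0,"ty":0,"tz":0,"wx":0,"wy":0,"wz":0}])

```text
t: 12.88
position: [0.563, 0.2502, 0.2439]
orientation: [0.627, 0.779, -0.001, -0.001]
force: [0.6, 0.1, -1.7]
width: 0.0221
finger_force: 59.1
```

```bash
python3 - <<'E'
from h import *
np.set_printoptions(precision=4,suppress=True)
s=get_state();T=R.from_quat(s["orientation"]).as_matrix()
print(s["position"],T.T@(np.array([.5627,.2506,.087])-s["position"])/.02,s["force"])
get_image("wrist")
for r in spot_point("mat","wrist")[:1]+spot_point("mat","top")[:1]: print(r)
get_image("top");print(recognise("blue_canister","top")[:2],proj("top",[*s["position"][:2],s["position"][2]-.04]))
E
```

```text
[0.563  0.2502 0.2439] [0.0249 0.0145 7.8443] [ 0.639   0.0975 -1.7022]
{'at': [260.1, 164.5], 'p': 0.88}
{'at': [130.4, 183.6], 'p': 0.88}
[{'at': [105.0, 164.2], 'p': 0.81}] [103.1, 161.8]
```

Call:
servo_tool(rows=[{"tx":0,"ty":0,"tz":0.6,"wx":0,"wy":0,"wz":0},{"tx":0,"ty":0,"tz":0.8,"wx":0,"wy":0,"wz":0},{"tx":0,"ty":0,"tz":0.8,"wx":0,"wy":0,"wz":0},{"tx":0,"ty":0,"tz":0.8,"wx":0,"wy":0,"wz":0},{"tx":0,"ty":0,"tz":0.8,"wx":0,"wy":0,"wz":0},{"tx":0,"ty":0,"tz":0.6,"wx":0,"wy":0,"wz":0},{"tx":0,"ty":0,"tz":0.6,"wx":0,"wy":0,"wz":0},{"tx":0,"ty":0,"tz":0,"wx":0,"wy":0,"wz":0}])

```text
t: 13.8
position: [0.5615, 0.2504, 0.1418]
orientation: [0.627, 0.779, -0.002, -0.002]
force: [-0.6, -0.6, -3.7]
width: 0.0221
finger_force: 59.1
```

Call:
servo_tool(rows=[{"tx":0,"ty":0,"tz":0.6,"wx":0,"wy":0,"wz":0},{"tx":0,"ty":0,"tz":0.6,"wx":0,"wy":0,"wz":0},{"tx":0,"ty":0,"tz":0.6,"wx":0,"wy":0,"wz":0},{"tx":0,"ty":0,"tz":0.4,"wx":0,"wy":0,"wz":0},{"tx":0,"ty":0,"tz":0.3,"wx":0,"wy":0,"wz":0},{"tx":0,"ty":0,"tz":0.2,"wx":0,"wy":0,"wz":0},{"tx":0,"ty":0,"tz":0,"wx":0,"wy":0,"wz":0},{"tx":0,"ty":0,"tz":0,"wx":0,"wy":0,"wz":0}])

```text
t: 14.47
position: [0.5637, 0.251, 0.0912]
orientation: [0.627, 0.779, -0.0, -0.0]
force: [0.5, 0.2, -2.5]
width: 0.0225
finger_force: 59.2
```

Call:
servo_tool(rows=[{"tx":0,"ty":0,"tz":0.1,"wx":0,"wy":0,"wz":0},{"tx":0,"ty":0,"tz":0.1,"wx":0,"wy":0,"wz":0},{"tx":0,"ty":0,"tz":0.08,"wx":0,"wy":0,"wz":0},{"tx":0,"ty":0,"tz":0,"wx":0,"wy":0,"wz":0},{"tx":0,"ty":0,"tz":0,"wx":0,"wy":0,"wz":0}])

```text
t: 14.88
position: [0.5635, 0.251, 0.0857]
orientation: [0.627, 0.779, -0.0, -0.0]
force: [-0.4, 1.2, -1.9]
width: 0.0225
finger_force: 59.2
```

Call:
servo_tool(rows=[{"tx":0,"ty":0,"tz":0.08,"wx":0,"wy":0,"wz":0},{"tx":0,"ty":0,"tz":0,"wx":0,"wy":0,"wz":0},{"tx":0,"ty":0,"tz":0,"wx":0,"wy":0,"wz":0}])

```text
t: 15.13
position: [0.5639, 0.2512, 0.0851]
orientation: [0.627, 0.779, 0.0, 0.0]
force: [-2.2, -0.3, 4.3]
width: 0.0221
finger_force: 59.5
```

The canister is on the mat. I'll open part way so the fingers stay clear of the walls, then lift out.

Call:
servo_tool(hand=0, rows=[{"tx":0,"ty":0,"tz":0,"wx":0,"wy":0,"wz":0},{"tx":0,"ty":0,"tz":0,"wx":0,"wy":0,"wz":0},{"tx":0,"ty":0,"tz":0,"wx":0,"wy":0,"wz":0},{"tx":0,"ty":0,"tz":0,"wx":0,"wy":0,"wz":0},{"tx":0,"ty":0,"tz":0,"wx":0,"wy":0,"wz":0},{"tx":0,"ty":0,"tz":0,"wx":0,"wy":0,"wz":0}])

```text
t: 15.63
position: [0.5637, 0.2511, 0.084]
orientation: [0.627, 0.779, 0.0, 0.0]
force: [0.4, -0.2, -0.3]
width: 0.0427
finger_force: 0.0
```

Call:
servo_tool(rows=[{"tx":0,"ty":0,"tz":-0.4,"wx":0,"wy":0,"wz":0},{"tx":0,"ty":0,"tz":-0.8,"wx":0,"wy":0,"wz":0},{"tx":0,"ty":0,"tz":-1,"wx":0,"wy":0,"wz":0},{"tx":0,"ty":0,"tz":-1,"wx":0,"wy":0,"wz":0},{"tx":0,"ty":0,"tz":-1,"wx":0,"wy":0,"wz":0},{"tx":0,"ty":0,"tz":-1,"wx":0,"wy":0,"wz":0},{"tx":0,"ty":0,"tz":-1,"wx":0,"wy":0,"wz":0},{"tx":0,"ty":0,"tz":-1,"wx":0,"wy":0,"wz":0},{"tx":0,"ty":0,"tz":-1,"wx":0,"wy":0,"wz":0},{"tx":0,"ty":0,"tz":-1,"wx":0,"wy":0,"wz":0},{"tx":0,"ty":0,"tz":-1,"wx":0,"wy":0,"wz":0},{"tx":0,"ty":0,"tz":-1,"wx":0,"wy":0,"wz":0},{"tx":0,"ty":0,"tz":-0.6,"wx":0,"wy":0,"wz":0},{"tx":0,"ty":0,"tz":0,"wx":0,"wy":0,"wz":0},{"tx":0,"ty":0,"tz":0,"wx":0,"wy":0,"wz":0}])

```text
t: 16.88
position: [0.5639, 0.2511, 0.3209]
orientation: [0.627, 0.779, 0.001, 0.001]
force: [0.1, 1.1, -0.8]
width: 0.0428
finger_force: 0.0
```

```bash
python3 - <<'E'
from h import *
np.set_printoptions(precision=4,suppress=True)
s=get_state();print(s["position"],s["joint_positions"])
a=get_image("wrist");save(cv2.resize(a,(800,600)),"w5.png")
for n,z in dict(blue_canister_knob=.095,button_grip=.153,lid_hinge=.116,yellow_canister=.006,green_canister=.006,lid_edge=.21).items():
    for r in spot_point(n,"wrist")[:2]: print(n,np.round(r["at"],1),round(r["p"],2),atz("wrist",r["at"],z))
E
```

```text
[0.5639 0.2511 0.3209] [ 0.3054  0.1423  1.5324 -0.      1.4652  0.0903]
blue_canister_knob [258.2 161.9] 0.55 [0.5598 0.2573 0.095 ]
button_grip [330.3 250.1] 0.57 [0.6596 0.1861 0.153 ]
lid_hinge [215.4 237.4] 0.92 [0.5263 0.1555 0.116 ]
lid_hinge [257.9 203.4] 0.52 [0.5692 0.2113 0.116 ]
yellow_canister [236.1 309.4] 0.88 [ 0.5804 -0.032   0.006 ]
yellow_canister [255.8 253.2] 0.66 [0.5916 0.0867 0.006 ]
green_canister [253.6 205.4] 0.81 [0.5706 0.1698 0.006 ]
```

View pics/w5.png

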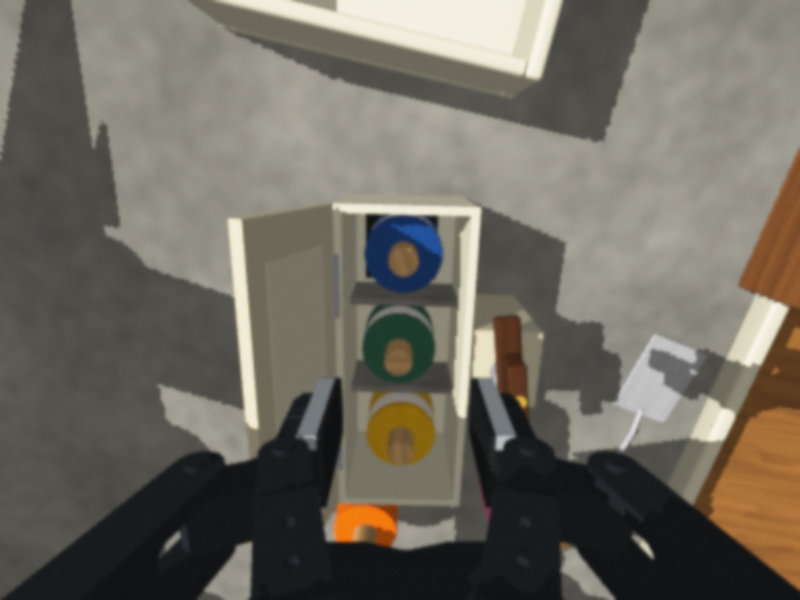

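The picture shows blue upright, centred in its cell at (404,255), with green and yellow undisturbed. I'll shut the fingers and go behind the lid on the robot's side.

Call:
servo_tool(hand=1, rows=[{"tx":-0.54,"ty":-0.94,"tz":0,"wx":0,"wy":0,"wz":0},{"tx":-0.54,"ty":-0.94,"tz":0,"wx":0,"wy":0,"wz":0},{"tx":-0.54,"ty":-0.94,"tz":0,"wx":0,"wy":0,"wz":0},{"tx":-0.54,"ty":-0.94,"tz":0,"wx":0,"wy":0,"wz":0},{"tx":-0.54,"ty":-0.94,"tz":0,"wx":0,"wy":0,"wz":0},{"tx":-0.54,"ty":-0.94,"tz":0,"wx":0,"wy":0,"wz":0},{"tx":-0.54,"ty":-0.94,"tz":0,"wx":0,"wy":0,"wz":0},{"tx":-0.54,"ty":-0.94,"tz":0,"wx":0,"wy":0,"wz":0},{"tx":0,"ty":0,"tz":0.7,"wx":0,"wy":0,"wz":0},{"tx":0,"ty":0,"tz":1,"wx":0,"wy":0,"wz":0},{"tx":0,"ty":0,"tz":1,"wx":0,"wy":0,"wz":0},{"tx":0,"ty":0,"tz":1,"wx":0,"wy":0,"wz":0},{"tx":0,"ty":0,"tz":1,"wx":0,"wy":0,"wz":0},{"tx":0,"ty":0,"tz":1,"wx":0,"wy":0,"wz":0},{"tx":0,"ty":0,"tz":1,"wx":0,"wy":0,"wz":0},{"tx":0,"ty":0,"tz":0.8,"wx":0,"wy":0,"wz":0},{"tx":0,"ty":0,"tz":0,"wx":0,"wy":0,"wz":0},{"tx":0,"ty":0,"tz":0,"wx":0,"wy":0,"wz":0}])

```text
t: 18.73
position: [0.4341, 0.1344, 0.1691]
orientation: [0.627, 0.779, -0.001, -0.001]
force: [0.3, -0.4, 0.4]
width: -0.0
finger_force: 0.0
```

Call:
servo_tool(rows=[{"tx":0,"ty":0.5,"tz":0,"wx":0,"wy":0,"wz":0},{"tx":0,"ty":0.5,"tz":0,"wx":0,"wy":0,"wz":0},{"tx":0,"ty":0.5,"tz":0,"wx":0,"wy":0,"wz":0},{"tx":0,"ty":0.5,"tz":0,"wx":0,"wy":0,"wz":0},{"tx":0,"ty":0.5,"tz":0,"wx":0,"wy":0,"wz":0},{"tx":0,"ty":0.5,"tz":0,"wx":0,"wy":0,"wz":0},{"tx":0,"ty":0.5,"tz":0,"wx":0,"wy":0,"wz":0},{"tx":0,"ty":0.5,"tz":0,"wx":0,"wy":0,"wz":0}])

```text
t: 19.4
position: [0.5207, 0.1519, 0.1771]
orientation: [0.627, 0.779, 0.005, 0.006]
force: [-0.7, -4.5, 9.5]
width: 0.0001
finger_force: 1.7
```

Call:
servo_tool(rows=[{"tx":0,"ty":0.5,"tz":0,"wx":0,"wy":0,"wz":0},{"tx":0,"ty":0.5,"tz":0,"wx":0,"wy":0,"wz":0},{"tx":0,"ty":0.5,"tz":0,"wx":0,"wy":0,"wz":0},{"tx":0,"ty":0.5,"tz":0,"wx":0,"wy":0,"wz":0},{"tx":0,"ty":0.4,"tz":0,"wx":0,"wy":0,"wz":0}])

```text
t: 19.82
position: [0.5603, 0.1622, 0.1691]
orientation: [0.627, 0.779, -0.001, -0.001]
force: [-2.3, -0.1, 0.5]
width: 0.0005
finger_force: 1.1
```

Call:
servo_tool(rows=[{"tx":0,"ty":0.4,"tz":0.05,"wx":0,"wy":0,"wz":0},{"tx":0,"ty":0.4,"tz":0.05,"wx":0,"wy":0,"wz":0},{"tx":0,"ty":0.4,"tz":0.1,"wx":0,"wy":0,"wz":0},{"tx":0,"ty":0.25,"tz":0.3,"wx":0,"wy":0,"wz":0},{"tx":0,"ty":0.25,"tz":0.3,"wx":0,"wy":0,"wz":0},{"tx":0,"ty":0.2,"tz":0.35,"wx":0,"wy":0,"wz":0}])

```text
t: 20.32
position: [0.5981, 0.1701, 0.1467]
orientation: [0.627, 0.779, 0.0, 0.0]
force: [-1.5, 0.0, 0.1]
width: -0.0001
finger_force: 0.7
```

Call:
servo_tool(rows=[{"tx":0,"ty":0.1,"tz":0.3,"wx":0,"wy":0,"wz":0},{"tx":0,"ty":0.1,"tz":0.3,"wx":0,"wy":0,"wz":0},{"tx":0,"ty":0.1,"tz":0.3,"wx":0,"wy":0,"wz":0},{"tx":0,"ty":0,"tz":0.25,"wx":0,"wy":0,"wz":0},{"tx":0,"ty":0,"tz":0,"wx":0,"wy":0,"wz":0}])

```text
t: 20.73
position: [0.6035, 0.1714, 0.1242]
orientation: [0.627, 0.779, 0.0, 0.0]
force: [0.7, -0.6, 1.0]
width: 0.0004
finger_force: 0.0
```

Call:
servo_tool(rows=[{"tx":0,"ty":0,"tz":0.1,"wx":0,"wy":0,"wz":0},{"tx":0,"ty":0,"tz":0.07,"wx":0,"wy":0,"wz":0},{"tx":0,"ty":0,"tz":0,"wx":0,"wy":0,"wz":0},{"tx":0,"ty":0,"tz":0,"wx":0,"wy":0,"wz":0}])

```text
t: 21.07
position: [0.6037, 0.1714, 0.124]
orientation: [0.627, 0.779, 0.0, 0.0]
force: [-5.6, -1.2, 13.8]
width: -0.0002
finger_force: 6.8
```

The lid is shut: the tip stands at 124 mm with 14 N. I'll rise and look at the button.

Call:
servo_tool(hand=-0.2, rows=[{"tx":0,"ty":0,"tz":-0.6,"wx":0,"wy":0,"wz":0},{"tx":0,"ty":0,"tz":-1,"wx":0,"wy":0,"wz":0},{"tx":0,"ty":0,"tz":-1,"wx":0,"wy":0,"wz":0},{"tx":0,"ty":0,"tz":-1,"wx":0,"wy":0,"wz":0},{"tx":0,"ty":0.7,"tz":-1,"wx":0,"wy":0,"wz":0},{"tx":0,"ty":0.8,"tz":-1,"wx":0,"wy":0,"wz":0},{"tx":0,"ty":0.8,"tz":-1,"wx":0,"wy":0,"wz":0},{"tx":0,"ty":0.8,"tz":-0.8,"wx":0,"wy":0,"wz":0},{"tx":0,"ty":0,"tz":0,"wx":0,"wy":0,"wz":0},{"tx":0,"ty":0,"tz":0,"wx":0,"wy":0,"wz":0}])

```text
t: 21.9
position: [0.6644, 0.1846, 0.2694]
orientation: [0.627, 0.779, 0.001, 0.001]
force: [0.6, 0.7, -0.2]
width: 0.0515
finger_force: 0.0
```

```bash
python3 - <<'E'
from h import *
np.set_printoptions(precision=4,suppress=True)
s=get_state();print(s["position"],s["joint_positions"],s["width"])
a=get_image("wrist");save(cv2.resize(a,(800,600)),"w6.png")
for n,z in dict(button_grip=.153,lid_edge=.124).items():
    for r in spot_point(n,"wrist")[:2]: print(n,np.array(r["at"])*800/512,round(r["p"],2),atz("wrist",r["at"],z))
print(np.array(proj("wrist",(.664,.1846,.164)))*800/512)
E
```

```text
[0.6644 0.1846 0.2694] [ 0.1693  0.325   1.409   0.0001  1.4058 -0.0457] 0.05151005265949004
button_grip [404.0625 300.3125] 0.71 [0.6615 0.1847 0.153 ]
lid_edge [354.6875 287.8125] 0.89 [0.6305 0.1777 0.124 ]
[409.0625 307.3438]
```

View pics/w6.png

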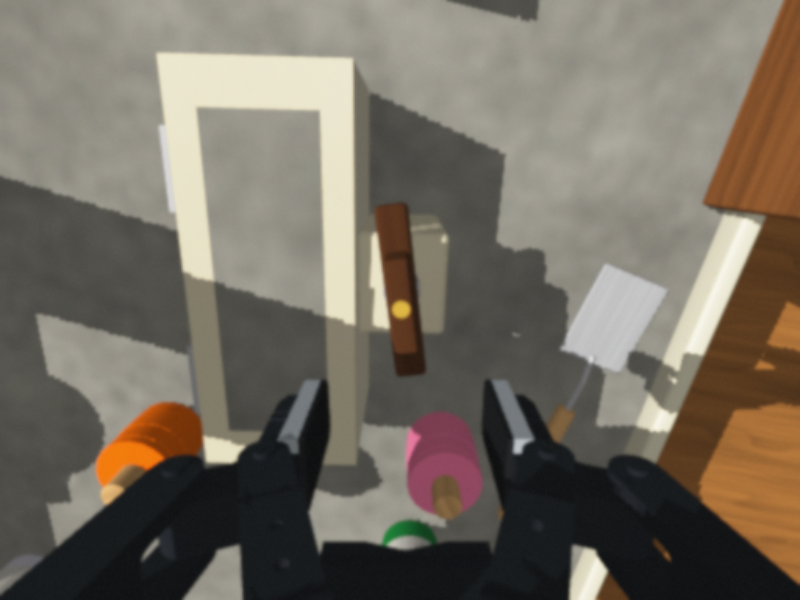

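The picture shows the lid flat and shut. The button's pivot is at (401,310), and the bar leans about 6.5° counter-clockwise of the lid's edge. I'll align, descend and pinch the fin.

Call:
servo_tool(rows=[{"tx":0,"ty":-0.17,"tz":0.6,"wx":0,"wy":0,"wz":-0.9},{"tx":0,"ty":0,"tz":1,"wx":0,"wy":0,"wz":0},{"tx":0,"ty":0,"tz":1,"wx":0,"wy":0,"wz":0},{"tx":0,"ty":0,"tz":1,"wx":0,"wy":0,"wz":0},{"tx":0,"ty":0,"tz":1,"wx":0,"wy":0,"wz":0},{"tx":0,"ty":0,"tz":1,"wx":0,"wy":0,"wz":0},{"tx":0,"ty":0,"tz":0.55,"wx":0,"wy":0,"wz":0},{"tx":0,"ty":0,"tz":0,"wx":0,"wy":0,"wz":0},{"tx":0,"ty":0,"tz":0,"wx":0,"wy":0,"wz":0}])

```text
t: 22.8
position: [0.659, 0.1835, 0.1442]
orientation: [0.584, 0.812, -0.001, -0.001]
force: [0.8, -0.0, 0.5]
width: 0.0511
finger_force: 0.0
```

Call:
servo_tool(hand=1, rows=[{"tx":0,"ty":0,"tz":0,"wx":0,"wy":0,"wz":0},{"tx":0,"ty":0,"tz":0,"wx":0,"wy":0,"wz":0},{"tx":0,"ty":0,"tz":0,"wx":0,"wy":0,"wz":0},{"tx":0,"ty":0,"tz":0,"wx":0,"wy":0,"wz":0},{"tx":0,"ty":0,"tz":0,"wx":0,"wy":0,"wz":0},{"tx":0,"ty":0,"tz":0,"wx":0,"wy":0,"wz":0},{"tx":0,"ty":0,"tz":0,"wx":0,"wy":0,"wz":0}])

```text
t: 23.38
position: [0.662, 0.1841, 0.1479]
orientation: [0.584, 0.812, 0.001, 0.001]
force: [0.4, 1.0, 5.7]
width: 0.0128
finger_force: 61.7
```

Call:
servo_tool(rows=[{"tx":0,"ty":0,"tz":0,"wx":0,"wy":0,"wz":-0.4},{"tx":0,"ty":0,"tz":0,"wx":0,"wy":0,"wz":-0.8},{"tx":0,"ty":0,"tz":0,"wx":0,"wy":0,"wz":-0.8},{"tx":0,"ty":0,"tz":0,"wx":0,"wy":0,"wz":-0.8},{"tx":0,"ty":0,"tz":0,"wx":0,"wy":0,"wz":-0.8}])

```text
t: 23.8
position: [0.6616, 0.1838, 0.148]
orientation: [0.395, 0.919, 0.001, 0.001]
force: [-0.5, 0.1, 6.9]
width: 0.0123
finger_force: 61.8
```

Call:
servo_tool(rows=[{"tx":0,"ty":0,"tz":0,"wx":0,"wy":0,"wz":-0.8},{"tx":0,"ty":0,"tz":0,"wx":0,"wy":0,"wz":-0.8},{"tx":0,"ty":0,"tz":0,"wx":0,"wy":0,"wz":-0.8},{"tx":0,"ty":0,"tz":0,"wx":0,"wy":0,"wz":-0.8},{"tx":0,"ty":0,"tz":0,"wx":0,"wy":0,"wz":-0.8},{"tx":0,"ty":0,"tz":0,"wx":0,"wy":0,"wz":-0.8},{"tx":0,"ty":0,"tz":0,"wx":0,"wy":0,"wz":-0.8},{"tx":0,"ty":0,"tz":0,"wx":0,"wy":0,"wz":-0.8},{"tx":0,"ty":0,"tz":0,"wx":0,"wy":0,"wz":-0.8},{"tx":0,"ty":0,"tz":0,"wx":0,"wy":0,"wz":-0.8},{"tx":0,"ty":0,"tz":0,"wx":0,"wy":0,"wz":-0.6},{"tx":0,"ty":0,"tz":0,"wx":0,"wy":0,"wz":0},{"tx":0,"ty":0,"tz":0,"wx":0,"wy":0,"wz":0}])

```text
t: 24.88
position: [0.6612, 0.1828, 0.1479]
orientation: [-0.108, 0.994, -0.001, 0.001]
force: [-1.0, -2.1, 7.6]
width: 0.0121
finger_force: 61.9
```

Call:
servo_tool(hand=-0.2, rows=[{"tx":0,"ty":0,"tz":0,"wx":0,"wy":0,"wz":0},{"tx":0,"ty":0,"tz":0,"wx":0,"wy":0,"wz":0},{"tx":0,"ty":0,"tz":0,"wx":0,"wy":0,"wz":0},{"tx":0,"ty":0,"tz":0,"wx":0,"wy":0,"wz":0},{"tx":0,"ty":0,"tz":0,"wx":0,"wy":0,"wz":0},{"tx":0,"ty":0,"tz":-0.5,"wx":0,"wy":0,"wz":0},{"tx":0,"ty":0,"tz":-1,"wx":0,"wy":0,"wz":0},{"tx":0,"ty":0,"tz":-1,"wx":0,"wy":0,"wz":0},{"tx":0,"ty":0,"tz":-1,"wx":0,"wy":0,"wz":0},{"tx":0,"ty":0,"tz":-1,"wx":0,"wy":0,"wz":0},{"tx":0,"ty":0,"tz":-1,"wx":0,"wy":0,"wz":0},{"tx":0,"ty":0,"tz":-1,"wx":0,"wy":0,"wz":0},{"tx":0,"ty":0,"tz":-1,"wx":0,"wy":0,"wz":0},{"tx":0,"ty":0,"tz":0,"wx":0,"wy":0,"wz":0},{"tx":0,"ty":0,"tz":0,"wx":0,"wy":0,"wz":0}])

```text
t: 26.13
position: [0.6614, 0.184, 0.2981]
orientation: [-0.108, 0.994, 0.0, 0.002]
force: [-0.0, -0.7, -0.5]
width: 0.0512
finger_force: 0.0
```

```bash
python3 - <<'E'
from h import *
s=get_state();print(s["t"],s["position"],s["force"])
save(cv2.resize(get_image("wrist"),(800,600)),"w7.png")
E
```

```text
26.1333 [0.66136887 0.18400116 0.29811209] [-0.00501167 -0.67605194 -0.51688459]
```

View pics/w7.png

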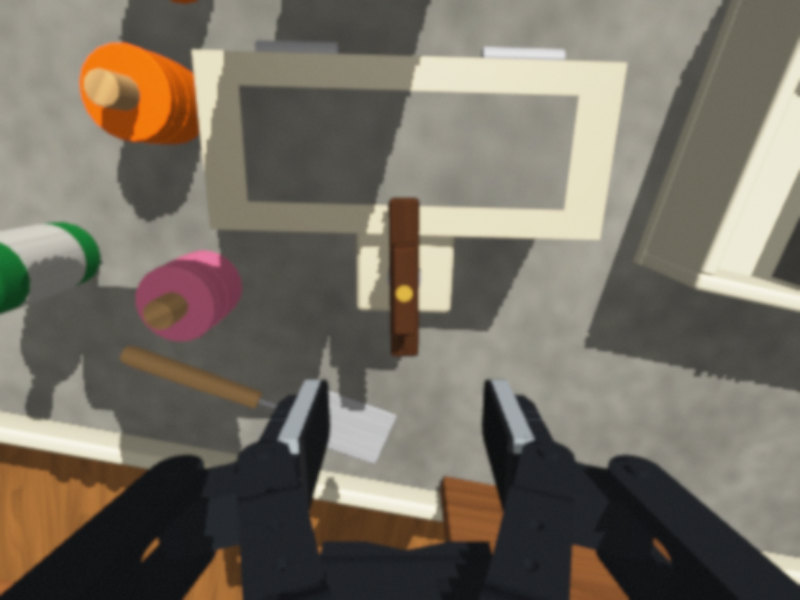

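The picture shows the bar square across the lid's edge, from (404,200) to (404,355), with the lid flat and the gripper clear. I'll hand it in.

```bash
python3 -c "
from workcell import *
print(finish_job())"
```

```text
the job is handed in; nothing more can be done
None
```

The job is handed in at about 26 s of the 64 s allowed: the blue canister stands upright on the mat, the lid is shut and the turnbutton is square across its edge. The last pictures confirm all three, but no verdict was returned.

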